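# Load the bench shaker evenly and set its timer wheel

## Task

Load the bench shaker for its next run: lay the two short, thick profile offcuts flat in its light tray, one in each compartment, so that the tray stays level and in place on its narrow platform. Then roll the ribbed wheel of the timer with a fingertip until the 4 stands in its window. Leave everything else where it is, the longer thin offcut included.

Things in the scene. Friction and masses are not known exactly. Their poses are not given: they have to be found in the camera images.
- wheel (a joint): Angle of the timer's digit wheel, rad: digit k (0 to 7) stands in the window at k x 0.785 (45 degrees a step), 4 at 3.142. Grows as the wheel's top is rolled along the timer's +x (away from the robot); stops just outside 0 and 7. A sprung click holds each digit: pushed past half a step the wheel snaps on to the next. A step takes about 2 to 5 N at the ribs.
- timer: Grey timer fixed to the bench, 160 x 116 mm, 135 mm high over the wheel's ribs. Origin: centre of the underside; x to its back (away from the robot at yaw 0), y to its left. The wheel's axle runs along y, 70 mm above the origin. Left half of the wheel: white drum with digits under a hood (reaching radius 58 mm). Right half: black ribbed drum, bare on top. Left cheek 131 mm high, right cheek 94 mm.
- rib_track (a point): Point above the axle, amid the width of the ribbed drum (y -0.041 to -0.001 in the timer), 135 mm above the bench: height of a rib's tip at the top. The drum between the ribs (radius 49 mm) is 16 mm lower. Eight ribs along the axle, 5 mm thick, reach radius 65 mm; with a digit in the window the nearest two stand 22.5 degrees before and behind the top. Gaps between ribs: 33 mm or more.
- window (a point): Centre of the digit window, the gap in the hood at the top of the timer, on the white drum (radius 50 mm), 120 mm above the bench. It shows one black digit, 24 mm tall, upright as seen from the robot.
- shaker: Bench shaker fixed to the bench: grey base 135 x 105 mm, above it a narrow rubber-topped platform, 80 mm (its x) by 100 mm (its y), 60 mm above the bench. Origin: centre of the underside; x away from the robot at yaw 0.
- tray: Light loose tray of grey plastic (120 g), 206 (x) x 114 (y) x 30 mm high, centred on the shaker's platform, same yaw, overhanging it 63 mm front and back. Walls, floor and a middle partition 3 mm; two compartments 98 (x) x 108 mm (y), centred 51 mm before and behind the origin (centre of the underside). With one offcut only it tips if that lies over 60 mm from the tray's middle.
- offcut_a: Short thick offcut of aluminium slotted profile lying on the bench, 40 mm (its x) x 85 mm (its y, long axis) x 40 mm high, 160 g. Origin: centre of the underside. One of the two to load.
- offcut_b: Short thick offcut of aluminium slotted profile lying on the bench, 45 mm (its x) x 70 mm (its y, long axis) x 45 mm high, 170 g. Origin: centre of the underside. One of the two to load.
- offcut_long: Longer, thinner offcut, 30 mm (its x) x 120 mm (its y) x 30 mm high, lying beside the two short ones. Origin: centre of the underside. Not wanted: leave it.
- tape_roll: Loose roll of tape, 94 mm across, 48 mm high, further back on the bench. Origin: centre of the underside. Leave it.
Not all that is in view belongs to the job. What is shaped like the offcut_b but yellow is not meant.

How it is judged (in metres and radians):
On the way, in this order (a step that is already met when the one before it is completed fails the run):
1. both short offcuts lie flat in the tray, one in each compartment, released, with the tray level and in place on the platform (((x of offcut_a in the frame of tray between 0.015 and 0.085 m and z of offcut_a in the frame of tray between -0.005 and 0.015 m and y of offcut_a in the frame of tray between -0.035 and 0.035 m and x of offcut_b in the frame of tray between -0.085 and -0.015 m and z of offcut_b in the frame of tray between -0.005 and 0.015 m and y of offcut_b in the frame of tray between -0.035 and 0.035 m) or (x of offcut_a in the frame of tray between -0.085 and -0.015 m and z of offcut_a in the frame of tray between -0.005 and 0.015 m and y of offcut_a in the frame of tray between -0.035 and 0.035 m and x of offcut_b in the frame of tray between 0.015 and 0.085 m and z of offcut_b in the frame of tray between -0.005 and 0.015 m and y of offcut_b in the frame of tray between -0.035 and 0.035 m)) and angle between tray's own z axis and vertical below 0.05 rad and horizontal distance between tray and shaker below 0.02 m and angle between the x axis of tray and the x axis of shaker, either way round below 0.17 rad and linear speed of each of offcut_a, offcut_b below 0.02 m/s and contact force between the fingers and offcut_a below 0.2 N and contact force between the fingers and offcut_b below 0.2 N), for 0.2 s.
2. after that the timer wheel shows 4 (value of joint wheel between 2.98 and 3.3 rad and velocity of joint wheel between -0.05 and 0.05 rad/s), for 0.2 s.
At the end, for the whole second after the job is handed in: Both short offcuts lie flat on the tray's floor (to 12 mm), one in each compartment, let go and at rest; the tray is level to 0.05 rad, within 20 mm and 0.17 rad of centred on the platform; the timer wheel rests with 4 in the window (2.98 to 3.30 rad) (all of step 1 and all of step 2); the robot touches nothing.
It fails at once if the arm or the gripper's body, not a finger, presses on the timer (over 5 N) (contact force between the arm and timer above 5 N).
It fails at once if the tray tips (more than 0.15 rad) (angle between tray's own z axis and vertical above 0.15 rad).
It fails at once if the long offcut or the tape roll is shifted by more than 40 mm (distance of any of offcut_long, tape_roll from where it was at the start of the episode above 0.04 m).
It also fails if it takes over 70 s, if anything falls off the work surface, if the arm or the gripper's body presses on something with over 40 N, if the wrist force passes 120 N, or if a joint passes its speed limit or range.

## Robot

A 6-joint arm with a two-finger parallel gripper is mounted at the origin on a cart in front of the work surface, level with it; the furniture and walls round the work are solid. World frame = base frame: x ahead of the robot, y to its left, z up, the work surface at z = 0. Lengths are in mm, angles in rad, forces in N, time in s.
With the tool pointing down it reaches from about 300 to 775 mm from the base axis. Payload 14.6 kg.
Tool frame: the origin (TCP) lies at the very end of the fingers, on their centre line; the grasp point (between the pads) lies 19 mm behind it; z points along the fingers, y is the line along which they close (so a half turn about z gives the same grasp; the last joint's range is limited). The gripper opens to 94 mm and grips with 3 to 60 N. Pads are 16 mm wide; open, the fingers measure 119 mm over their backs; the gripper's body (75 mm by 177 mm) begins 78 mm behind the grasp point.
Start: joints at [1.071, 0.3, 1.521, -0, 1.321, -0.067], TCP at [230.674, 499.278, 205.446] pointing down, gripper open.
Joint ranges: [-3.03, 3.03], [-0.79, 2.21], [0.23, 2.52], [-1.04, 4.18], [0, 3.07], [-2.55, 2.55]. Speed limits (rad/s): [2.22, 2.22, 2.57, 3.14, 3.14, 3.14].

## Interface

Orientations are given as [roll, pitch, yaw] about the fixed x, y, z axes, in that order (R = Rz(yaw) Ry(pitch) Rx(roll)).
In Python, from cell import manip, optics gives the robot as it stands.
- The arm moves only by the shell command python3 -m crank 'ROWS' [FORCE]. ROWS is JSON, a list of rows, each a list of 7 numbers: the opening in per cent of the stroke, from 0 (shut) to 100 (fully open), then the shift along the tool's x, y, z in mm, then the turn, a rotation vector about the tool's x, y, z in rad. A call has 1 to 10 rows; each row is the pose to reach, as a shift and turn from the pose commanded when the call began, along the tool's axes at that moment; what a row does not reach only later rows make up. A row lasts 1/10 s, in which the tool goes at most 50 mm and 8.59 degrees, less where a joint would pass 70% of its speed; a pose out of reach is approached as far as the arm can. A call with a gripper value outside its range is refused whole. The fingers move at their own pace and stop on an object; FORCE is the grip in N (left out, the last holds). Time passes only in rows, so rows that repeat a pose let the fingers close. It gives the time, the measured TCP pose, the force, the opening and the grip force at its end, in the units of the state.
- manip.read_state(): the state, without advancing time (a new reading comes with each control period).
- optics.camera(name): name is "scene" or "top"; returns (picture, depth): 420x560x3 uint8, red, green, blue; 420x560 float32, mm along the optical axis (not along the pixel's ray), 0 where there is no reading.
- optics.calibration(name): a dict with "camera_matrix" (3x3 intrinsics, pixels), "k1" (the pictures are not rectified: a ray, as slopes to the right and down, at radius r is drawn at 1 + k1 r^2 times it, then the intrinsics apply), "R" (3x3) and "t" (3): a world point X has camera coordinates R X + t. Camera axes: x right, y down, z forward; pixel columns grow to the right and rows downward; lengths in mm; the calibration is good to about 2 mm. A picture is of the moment at which its call begins. calibration takes no time and is no camera call.
- manip.sign_off(): hands the job in; it is judged then, once.
The state is a dict: "clock": time; "joints": joint angles; "qd": joint speeds; "effort": joint torques, N m; "eef_pos": TCP position; "eef_rot": TCP orientation; "wrist_force": force on the tool from outside, world axes, zero at the start; "moment": the same for the moment, N m; "finger_gap": finger opening in mm; "finger_force": force on a finger pad.
Only numpy, scipy, OpenCV 4.12 (cv2) and the standard library are available. Lean on these libraries where they do the work, as an engineer would, in place of code of your own. Each camera call takes 0.05 s, during which the arm holds its last target. There are 200 camera calls.

## Working session

There is one attempt and no reset: what is moved stays moved. The work goes in short steps, Python scripts to look and compute and a shell command to move; the robot and the scene stay as the last step left them, time stands still between calls to the robot, and variables do not carry over. Pictures are saved under pics/ and viewed, at most 10 in all, crops included, and the job is handed in when it is done.

```bash
ls; mkdir -p pics
cat > h.py <<'E'
import numpy as np, cv2
from cell import manip, optics
def load(n):
    return cv2.imread(f'pics/{n}.png')[:,:,::-1], np.load(f'pics/{n}.npy')
def grab(n,cam):
    p,d=optics.camera(cam); cv2.imwrite(f'pics/{n}.png',p[:,:,::-1]); np.save(f'pics/{n}.npy',d); return p,d
def rays(cam,uv):
    c=optics.calibration(cam);K=np.array(c['camera_matrix'],float);uv=np.atleast_2d(uv).astype(float)
    q=np.c_[(uv[:,0]-K[0,2])/K[0,0],(uv[:,1]-K[1,2])/K[1,1]];s=q.copy()
    for _ in range(30): s=q/(1+c['k1']*(s**2).sum(1,keepdims=True))
    R=np.array(c['R']);t=np.array(c['t']).ravel()
    return -R.T@t, np.c_[s,np.ones(len(s))]@R
def plane(cam,uv,z):
    o,d=rays(cam,uv); return o+d*((z-o[2])/d[:,2])[:,None]
def dep(cam,uv,d):
    o,r=rays(cam,uv);uv=np.atleast_2d(uv).astype(int);return o+r*d[uv[:,1],uv[:,0]][:,None]
def cloud(cam,d):
    h,w=d.shape;u,v=np.meshgrid(np.arange(w),np.arange(h));o,r=rays(cam,np.c_[u.ravel(),v.ravel()])
    P=(o+r*d.reshape(-1,1)).reshape(h,w,3);P[d==0]=np.nan;return P
E
python3 - <<'E'
from h import *
a,_=grab('s0','scene');b,_=grab('t0','top')
print(manip.read_state())
for c in('scene','top'):
    k=optics.calibration(c);R=np.array(k['R']);print(c,-R.T@np.array(k['t']).ravel(),k['k1'],R[2])
E
```

```text
pics
{'clock': 0.1, 'joints': array([ 1.07138475e+00,  3.00429813e-01,  1.52150479e+00,  8.09837903e-06,
        1.32069606e+00, -6.65951289e-02]), 'qd': array([ 0.00024526, -0.00231222, -0.00262813,  0.00293301, -0.00071952,
        0.00076655]), 'effort': array([ 1.90707637e-03, -5.32645547e+01, -3.53282762e+01,  7.09290197e-02,
        2.34800298e-02, -3.74457125e-05]), 'eef_pos': array([230.57434271, 499.08254915, 204.94124839]), 'eef_rot': array([-3.14055746e+00, -7.69024195e-05,  2.70877416e+00]), 'wrist_force': array([ 0.60836643, -0.51078598,  0.26761224]), 'moment': array([-0.0190285 ,  0.02223563,  0.02628319]), 'finger_force': 0.0, 'finger_gap': 93.82131957082608}
scene [ -91.42619982 -465.54032835  769.43409353] 0.03250932614739102 [ 0.63502311  0.3990681  -0.66143049]
top [ 335.09599242  -53.24545298 1393.5915615 ] -0.19443335143703233 [ 0.16232162  0.02072061 -0.98652032]
```

View pics/s0.png

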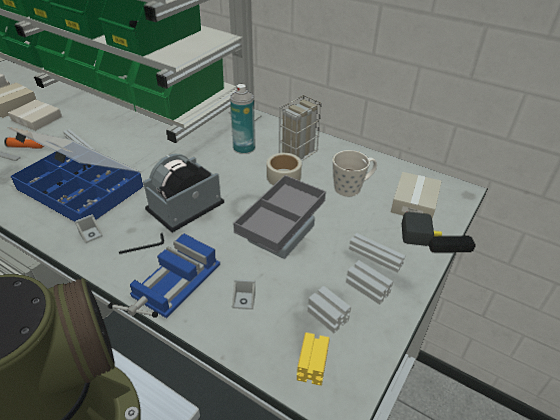

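View pics/t0.png

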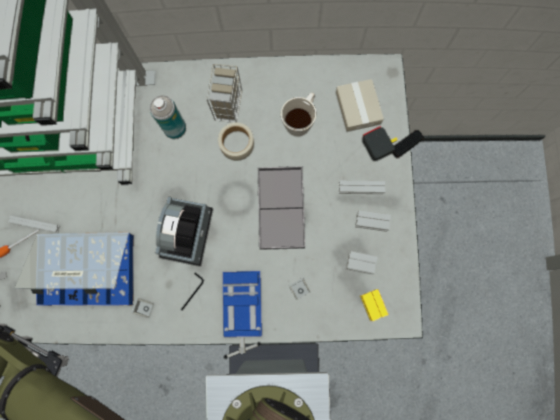

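The scene view shows yellow block (313,358), short offcuts at about (330,308) and (369,281), the long one (377,252), tray (280,217) and timer (183,187). In the top view: yellow (375,305), shorts (362,262) and (373,220), long (362,187), tray (281,207), timer (185,230), tape (236,140).
Candidates for the short offcuts: top (362,262), (373,220), long (362,187), yellow (375,305). I rule out yellow and the longest.

Run:
```python
from h import *
out=[]
for n,c in(('t0','top'),('s0','scene')):
    p,d=load(n);P=cloud(c,d);Z=P[:,:,2]
    hsv=cv2.cvtColor(np.ascontiguousarray(p),cv2.COLOR_RGB2HSV)
    table=(abs(Z)<8);print(c,'table z med',np.nanmedian(Z[table]))
    obj=((Z>18)&(Z<70)&(P[:,:,0]>150)&(P[:,:,0]<800)&(P[:,:,1]<-100)&(P[:,:,1]>-450)).astype(np.uint8)
    k,L,st,ce=cv2.connectedComponentsWithStats(obj)
    for i in range(1,k):
        if st[i,4]<80: continue
        m=L==i;zt=np.nanpercentile(Z[m],90);mm=m&(Z>zt-6)
        q=P[mm][:,:2].astype(np.float32);r=cv2.minAreaRect(q)
        print(c,'px',ce[i].round(),'n',mm.sum(),'ztop %.1f'%np.nanmedian(Z[mm]),'rect',np.round(r[0],1),np.round(r[1],1),round(r[2],1),'S',np.median(hsv[m][:,1]))
    # timer
p,d=load('s0')
cv2.imwrite('pics/c1.png',np.hstack([cv2.resize(p[235:335,295:415,::-1],(480,400)),cv2.resize(p[150:235,140:230,::-1],(320,400))]))
```

```text
top table z med -0.02858369813736772
top px [354. 126.] n 36 ztop 44.4 rect [ 798.1 -255.9] [ 9.  47.1] 10.2 S 35.0
top px [388. 143.] n 542 ztop 44.3 rect [ 747.1 -312.4] [75.3 65.4] 24.4 S 22.0
top px [362. 186.] n 333 ztop 30.3 rect [ 630.6 -262.9] [119.6  31.5] 87.0 S 8.0
top px [373. 220.] n 334 ztop 40.1 rect [ 539.2 -287. ] [85.  40.4] 80.0 S 8.0
top px [361. 262.] n 312 ztop 45.5 rect [ 430.  -250.9] [69.2 45.7] 76.3 S 8.0
top px [374. 305.] n 343 ztop 45.4 rect [ 322.  -278.7] [70.1 46.3] 21.9 S 198.0
scene table z med -0.15466367745000298
scene px [350. 184.] n 60 ztop 65.3 rect [ 782.5 -123.3] [10.7 49.9] 32.3 S 25.0
scene px [299. 227.] n 110 ztop 66.7 rect [ 572.4 -104.8] [  5.4 209.2] 89.4 S 7.0
scene px [429. 230.] n 617 ztop 44.6 rect [ 765.6 -297.2] [130.2  69.9] 38.6 S 21.0
scene px [300. 236.] n 94 ztop 34.1 rect [ 571.4 -101.7] [  4.1 126.2] 89.6 S 19.0
scene px [378. 249.] n 553 ztop 29.7 rect [ 631.2 -263.7] [120.3  33.7] 87.7 S 12.0
scene px [370. 278.] n 594 ztop 39.8 rect [ 539.9 -287.5] [85.8 42.1] 79.3 S 12.0
scene px [330. 305.] n 634 ztop 44.8 rect [ 431.4 -251.4] [72.5 46.8] 76.0 S 12.0
scene px [313. 356.] n 745 ztop 44.2 rect [ 321.7 -279.3] [73.2 44.6] 19.7 S 170.0
```

View pics/c1.png

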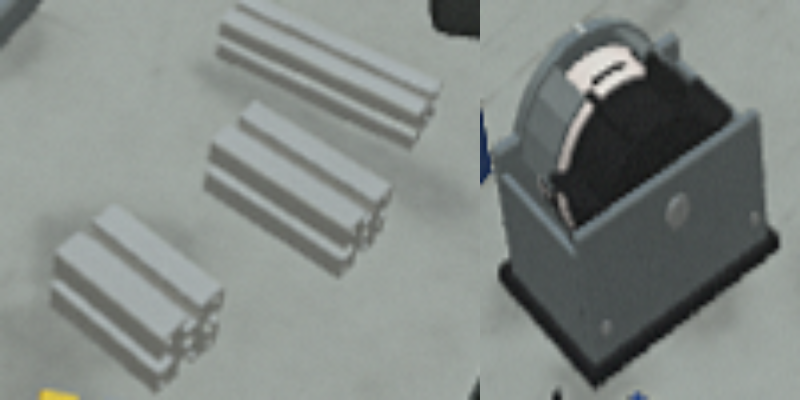

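The crop confirms two silver shorts (a is the 85x40x40 one, b the 70x45x45 one) beside the long one. The timer's window shows a single bar, probably "1". Next I measure the tray and timer.

Run:
```python
from h import *
for n,c in(('t0','top'),('s0','scene')):
    p,d=load(n);P=cloud(c,d);Z=P[:,:,2]
    T=(P[:,:,0]>400)&(P[:,:,0]<720)&(P[:,:,1]<0)&(P[:,:,1]>-200)
    m=T&(Z>78)&(Z<100);q=P[m][:,:2].astype(np.float32);r=cv2.minAreaRect(q)
    f=T&(Z>57)&(Z<68)
    print(c,'rim',m.sum(),np.median(Z[m]),r,'floor z',np.median(Z[f]),f.sum())
    m=T&(Z>57)&(Z<100);print(cv2.minAreaRect(P[m][:,:2].astype(np.float32)))
    W=(P[:,:,0]>380)&(P[:,:,0]<620)&(P[:,:,1]<300)&(P[:,:,1]>60)
    for lo,hi in((2,300),(88,99),(100,150)):
        m=(W&(Z>lo)&(Z<hi)).astype(np.uint8);k,L,st,ce=cv2.connectedComponentsWithStats(m)
        for i in range(1,k):
            if st[i,4]>40:
                mm=L==i;print('timer',lo,st[i],cv2.minAreaRect(P[mm][:,:2].astype(np.float32)),'zmax',np.nanmax(Z[mm]))
```

```text
top rim 340 88.13073464279034 ((572.4496459960938, -53.213829040527344), (103.4713363647461, 208.25941467285156), 89.97431945800781) floor z 62.79028001427878 2823
((572.3543701171875, -52.36096954345703), (104.97207641601562, 208.5122833251953), 89.91057586669922)
timer 2 [ 152  197   62   75 3193] ((520.5577392578125, 217.0749053955078), (164.89573669433594, 196.3147430419922), 87.75) zmax 137.7707647490406
timer 2 [222 269  19  17 257] ((402.9468688964844, 85.90594482421875), (49.36744689941406, 43.704185485839844), 88.66875457763672) zmax 60.84413817923132
timer 2 [187 270  18  17  88] ((404.2366943359375, 178.03790283203125), (52.93756866455078, 30.319643020629883), 31.406496047973633) zmax 13.548814585477658
timer 88 [166 197  18  12  44] ((586.7412109375, 218.4794464111328), (47.39561462402344, 17.9959774017334), 60.36418914794922) zmax 98.9935993280344
timer 88 [162 204  45  58 510] ((523.476806640625, 179.7957763671875), (87.20586395263672, 144.01145935058594), 64.32933807373047) zmax 98.99590892999777
timer 100 [ 156  204   43   44 1363] ((525.2172241210938, 208.63159179687
[... 446 characters left out ...]
031, 184.49383544921875), 73.18488311767578) zmax 133.98012888765163
timer 2 [152 233  15  14  59] ((400.32757568359375, 170.4542694091797), (39.642189025878906, 21.927715301513672), 10.564233779907227) zmax 10.033700997283745
timer 2 [172 233  26  26 300] ((410.1717529296875, 103.1922378540039), (103.21675109863281, 50.25743103027344), 53.005977630615234) zmax 57.20295996355378
timer 88 [143 166  75  37 630] ((522.7401733398438, 204.1099395751953), (103.92581176757812, 146.16603088378906), 77.43458557128906) zmax 98.99551416464647
timer 100 [ 150  153   54   37 1151] ((522.6893310546875, 209.54397583007812), (93.04019165039062, 105.39479064941406), 76.41900634765625) zmax 133.98012888765163
```

```bash
cat > rel.py <<'E'
# rel.py x y z yaw : shift in current tool axes + rotvec
import sys; from h import *
from scipy.spatial.transform import Rotation as R
x=list(map(float,sys.argv[1:5]));s=manip.read_state();r=R.from_euler('xyz',s['eef_rot'])
t=R.from_euler('xyz',[np.pi,0,x[3]])
print('shift',r.inv().apply(np.array(x[:3])-s['eef_pos']).round(1),'rot',(r.inv()*t).as_rotvec().round(3),'at',s['eef_pos'].round(1),s['eef_rot'].round(3),'gap',round(s['finger_gap'],1),'F',s['wrist_force'].round(1),'t',s['clock'])
E
python3 rel.py 539.5 -287.2 180 1.396
python3 -m crank '[[65,-300,-290,0,0,0,0.65],[65,-300,-290,0,0,0,0.65],[65,-300,-290,0,0,0,0.65],[65,-300,-290,0,0,0,0.65],[65,-300,-290,0,0,0,0.65],[65,-300,-290,0,0,0,0.65],[65,-300,-290,0,0,0,0.65],[65,-300,-290,0,0,0,0.65],[65,-300,-290,0,0,0,0.65],[65,-300,-290,0,0,0,0.65]]' 20
python3 rel.py 539.5 -287.2 120 1.396
```

```text
shift [-610.2 -584.2   25.5] rot [-1.000e-03  1.000e-03  1.313e+00] at [230.6 499.1 204.9] [-3.141 -0.     2.709] gap 93.8 F [ 0.6 -0.5  0.3] t 0.1
clock: 1.1
eef_pos: [381.8, 108.5, 205.3]
eef_rot: [-3.141, 0.0, 2.055]
wrist_force: [0.6, 1.2, -0.3]
finger_gap: 60.9
finger_force: 0.0
shift [-423.6  -44.7   85.4] rot [-0.     0.     0.659] at [381.8 108.5 205.3] [-3.141  0.     2.055] gap 60.9 F [ 0.6  1.2 -0.3] t 1.1
```

```bash
python3 -m crank '[[65,-424,-45,85,0,0,0.659],[65,-424,-45,85,0,0,0.659],[65,-424,-45,85,0,0,0.659],[65,-424,-45,85,0,0,0.659],[65,-424,-45,85,0,0,0.659],[65,-424,-45,85,0,0,0.659],[65,-424,-45,85,0,0,0.659],[65,-424,-45,85,0,0,0.659],[65,-424,-45,85,0,0,0.659],[65,-424,-45,85,0,0,0.659]]' 
python3 -m crank '[[65,0,0,0,0,0,0]]'
python3 rel.py 539.5 -287.2 10 1.396
```

```text
clock: 2.1
eef_pos: [541.0, -286.9, 118.2]
eef_rot: [-3.139, -0.001, 1.398]
wrist_force: [0.1, 0.3, -0.2]
finger_gap: 61.1
finger_force: 0.0
clock: 2.2
eef_pos: [540.7, -284.2, 119.6]
eef_rot: [-3.14, -0.001, 1.4]
wrist_force: [-0.7, -0.3, 0.7]
finger_gap: 61.0
finger_force: 0.0
shift [ -3.2  -0.5 109.6] rot [-0.001 -0.001  0.004] at [ 540.7 -284.2  119.6] [-3.14e+00 -1.00e-03  1.40e+00] gap 61.0 F [-0.7 -0.3  0.7] t 2.2
```

```bash
python3 -m crank '[[65,0,0,30,0,0,0],[65,-2,-1,60,0,0,0],[65,-2,-1,85,0,0,0],[65,-2,-1,100,0,0,0],[65,-2,-1,109,0,0,0],[65,-2,-1,109,0,0,0]]' 
python3 rel.py 539.5 -287.2 10 1.396
python3 -m crank '[[30,0,0,0,0,0,0],[30,0,0,0,0,0,0],[30,0,0,0,0,0,0],[30,0,0,0,0,0,0],[30,0,0,0,0,0,0],[30,0,0,0,0,0,0],[30,0,0,0,0,0,0]]' 25
```

```text
clock: 2.8
eef_pos: [539.1, -286.4, 11.2]
eef_rot: [-3.141, -0.0, 1.401]
wrist_force: [0.2, 0.1, -0.2]
finger_gap: 61.0
finger_force: 0.0
shift [-0.7  0.5  1.2] rot [-0.001 -0.     0.005] at [ 539.1 -286.4   11.2] [-3.141 -0.     1.401] gap 61.0 F [ 0.2  0.1 -0.2] t 2.8
clock: 3.5
eef_pos: [539.5, -287.4, 12.3]
eef_rot: [3.14, 0.0, 1.4]
wrist_force: [-0.5, 0.8, 6.2]
finger_gap: 39.8
finger_force: 25.0
```

```bash
python3 -m crank '[[30,0,0,-30,0,0,0],[30,0,0,-80,0,0,0],[30,0,0,-130,0,0,0],[30,0,0,-150,0,0,0],[30,0,0,-150,0,0,0],[30,0,0,-150,0,0,0]]' 
python3 rel.py 617.5 -53.5 150 1.571
```

```text
clock: 4.1
eef_pos: [538.7, -287.0, 160.3]
eef_rot: [-3.14, -0.0, 1.4]
wrist_force: [0.3, -0.1, -1.5]
finger_gap: 39.8
finger_force: 25.0
shift [243.5  37.9  10.4] rot [-0.001 -0.001 -0.171] at [ 538.7 -287.   160.3] [-3.14 -0.    1.4 ] gap 39.8 F [ 0.3 -0.1 -1.5] t 4.1
```

```bash
python3 -m crank '[[30,40,6,0,0,0,-0.03],[30,80,13,0,0,0,-0.06],[30,120,19,0,0,0,-0.1],[30,160,25,5,0,0,-0.12],[30,200,31,10,0,0,-0.15],[30,225,36,10,0,0,-0.171],[30,243.5,38,10,0,0,-0.171],[30,243.5,38,10,0,0,-0.171],[30,243.5,38,10,0,0,-0.171]]'
python3 - <<'E'
from h import *
p,d=grab('s1','scene');q,e=grab('t1','top')
cv2.imwrite('pics/c2.png',np.hstack([cv2.resize(p[130:270,210:350,::-1],(400,400)),cv2.resize(q[150:260,240:350,::-1],(400,400))]))
P=cloud('scene',d);Z=P[:,:,2]
E
python3 rel.py 617.5 -53.5 75 1.571
```

```text
clock: 5.0
eef_pos: [617.5, -54.2, 150.5]
eef_rot: [-3.14, 0.0, 1.57]
wrist_force: [-0.5, -0.5, -0.7]
finger_gap: 39.9
finger_force: 25.0
shift [ 1.4 -0.1 76.1] rot [-0.001  0.    -0.002] at [617.6 -54.9 151.1] [-3.141  0.     1.569] gap 39.6 F [-0.1  0.2 -1.5] t 5.1
```

View pics/c2.png

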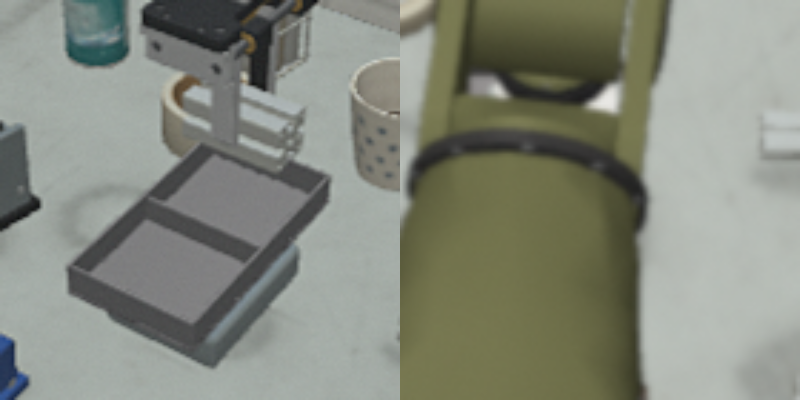

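Scene view: offcut hangs level, above the far compartment (about (245,115) in the crop). The arm hides the tray in the top view. Lowering now.

```bash
python3 -m crank '[[30,0,0,25,0,0,0],[30,0,0,45,0,0,0],[30,0,0,58,0,0,0],[30,0,0,66,0,0,0],[30,0,0,71,0,0,0],[30,0,0,74,0,0,0],[30,0,0,74,0,0,0]]' 
python3 -m crank '[[30,0,0,0.5,0,0,0],[30,0,0,0.5,0,0,0]]'
```

```text
clock: 5.8
eef_pos: [618.1, -53.8, 77.7]
eef_rot: [3.141, 0.0, 1.571]
wrist_force: [-0.1, -1.0, -1.0]
finger_gap: 39.8
finger_force: 25.0
clock: 6.0
eef_pos: [618.2, -53.7, 77.4]
eef_rot: [3.141, 0.0, 1.571]
wrist_force: [-0.2, -0.1, -1.5]
finger_gap: 39.8
finger_force: 25.0
```

```bash
python3 -m crank '[[30,0,0,1,0,0,0],[30,0,0,2,0,0,0],[30,0,0,2,0,0,0]]' 
python3 -m crank '[[44,0,0,0,0,0,0],[46,0,0,0,0,0,0],[50,0,0,0,0,0,0],[52,0,0,0,0,0,0],[52,0,0,0,0,0,0]]'
python3 -m crank '[[52,0,0,-8,0,0,0],[52,0,0,-30,0,0,0],[52,0,0,-70,0,0,0],[60,0,0,-90,0,0,0],[70,0,0,-90,0,0,0],[70,0,0,-90,0,0,0]]'
python3 rel.py 430.5 -251.2 120 1.330
```

```text
clock: 6.3
eef_pos: [618.1, -53.7, 75.4]
eef_rot: [3.141, 0.0, 1.571]
wrist_force: [-1.0, 0.6, 2.5]
finger_gap: 39.8
finger_force: 25.0
clock: 6.8
eef_pos: [618.0, -53.7, 74.9]
eef_rot: [-3.142, -0.0, 1.571]
wrist_force: [0.1, -0.0, 0.3]
finger_gap: 48.3
finger_force: 0.0
clock: 7.4
eef_pos: [617.9, -53.7, 164.9]
eef_rot: [3.141, 0.0, 1.571]
wrist_force: [0.2, -0.6, -0.9]
finger_gap: 65.2
finger_force: 0.0
shift [-197.5 -187.4   44.9] rot [0.    0.    0.241] at [617.9 -53.7 164.9] [3.141 0.    1.571] gap 65.2 F [ 0.2 -0.6 -0.9] t 7.4
```

```bash
python3 -m crank '[[70,-35,-33,0,0,0,0.05],[70,-70,-66,0,0,0,0.1],[70,-105,-100,5,0,0,0.15],[70,-140,-133,15,0,0,0.2],[70,-175,-166,30,0,0,0.241],[70,-197.5,-187.5,45,0,0,0.241],[70,-197.5,-187.5,45,0,0,0.241],[70,-197.5,-187.5,45,0,0,0.241]]'
python3 - <<'E'
from h import *
p,d=grab('s2','scene')
P=cloud('scene',d);Z=P[:,:,2]
T=(P[:,:,0]>400)&(P[:,:,0]<720)&(P[:,:,1]<0)&(P[:,:,1]>-120)
m=T&(Z>97)&(Z<110);print('a top',m.sum(),np.median(Z[m]),cv2.minAreaRect(P[m][:,:2].astype(np.float32)))
m=T&(Z>80)&(Z<95)&(P[:,:,0]<560);print('rim near z',np.median(Z[m]),np.percentile(Z[m],98));m=T&(Z>57)&(Z<68)&(P[:,:,0]<560);print('near floor',np.median(Z[m]),cv2.minAreaRect(P[m][:,:2].astype(np.float32)))
m=T&(Z>57)&(Z<95);print(cv2.minAreaRect(P[m][:,:2].astype(np.float32)))
E
python3 rel.py 430.5 -251.2 10 1.330
```

```text
clock: 8.2
eef_pos: [430.0, -251.2, 119.1]
eef_rot: [-3.14, -0.001, 1.328]
wrist_force: [-0.0, -0.3, 0.3]
finger_gap: 65.7
finger_force: 0.0
a top 432 102.69622180083348 ((617.4898681640625, -54.091583251953125), (85.03251647949219, 43.30622100830078), 89.7594985961914)
rim near z 87.06088509357562 91.79573867737365
near floor 63.22466090496721 ((514.0117797851562, -53.6319580078125), (91.92555236816406, 106.99372863769531), 0.03350353613495827)
((572.25244140625, -53.589263916015625), (107.03412628173828, 210.39068603515625), 89.98419189453125)
shift [ -0.5  -0.  109.6] rot [-0.001 -0.    -0.   ] at [ 430.7 -250.8  119.6] [-3.141 -0.     1.33 ] gap 65.9 F [ 1.5 -0.   0.6] t 8.25
```

Offcut a lies flat (top at 103 mm) at (617.5, -54), and the tray is level and centred. Now grasp b.

```bash
python3 -m crank '[[70,0,0,30,0,0,0],[70,0,0,65,0,0,0],[70,0,0,90,0,0,0],[70,0,0,103,0,0,0],[70,0,0,108,0,0,0],[70,0,0,108,0,0,0]]' 
python3 -m crank '[[35,0,0,0,0,0,0],[35,0,0,0,0,0,0],[35,0,0,0,0,0,0],[35,0,0,0,0,0,0],[35,0,0,0,0,0,0],[35,0,0,0,0,0,0]]' 25
python3 -m crank '[[35,0,0,-30,0,0,0],[35,0,0,-80,0,0,0],[35,0,0,-130,0,0,0],[35,0,0,-150,0,0,0],[35,0,0,-150,0,0,0],[35,0,0,-150,0,0,0]]' 
python3 rel.py 526 -53.5 150 1.571
```

```text
clock: 8.85
eef_pos: [431.0, -251.0, 12.2]
eef_rot: [3.141, 0.0, 1.33]
wrist_force: [-0.1, 0.1, 1.1]
finger_gap: 65.7
finger_force: 0.0
clock: 9.45
eef_pos: [430.9, -251.5, 12.7]
eef_rot: [3.14, 0.0, 1.33]
wrist_force: [-0.5, 0.3, 6.9]
finger_gap: 44.8
finger_force: 25.0
clock: 10.05
eef_pos: [430.1, -251.0, 161.0]
eef_rot: [-3.141, -0.0, 1.33]
wrist_force: [0.6, 0.4, -1.9]
finger_gap: 44.8
finger_force: 25.0
shift [214.7  46.   11. ] rot [-0.001 -0.    -0.241] at [ 430.1 -251.   161. ] [-3.141 -0.     1.33 ] gap 44.8 F [ 0.6  0.4 -1.9] t 10.05
```

```bash
python3 -m crank '[[35,36,8,0,0,0,-0.04],[35,72,15,0,0,0,-0.08],[35,108,23,0,0,0,-0.12],[35,144,31,5,0,0,-0.16],[35,180,38,10,0,0,-0.2],[35,205,44,11,0,0,-0.241],[35,214.5,46,11,0,0,-0.241],[35,214.5,46,11,0,0,-0.241],[35,214.5,46,11,0,0,-0.241]]' 
python3 -m crank '[[35,0,0,25,0,0,0],[35,0,0,45,0,0,0],[35,0,0,58,0,0,0],[35,0,0,66,0,0,0],[35,0,0,71,0,0,0],[35,0,0,74,0,0,0],[35,0,0,74,0,0,0]]' 
python3 rel.py 526 -53.5 75 1.571
```

```text
clock: 10.95
eef_pos: [525.7, -54.6, 150.1]
eef_rot: [-3.14, -0.0, 1.57]
wrist_force: [0.3, -1.2, -1.6]
finger_gap: 44.5
finger_force: 25.0
clock: 11.65
eef_pos: [526.5, -54.0, 77.1]
eef_rot: [3.141, 0.0, 1.571]
wrist_force: [0.3, -0.6, -2.5]
finger_gap: 45.1
finger_force: 25.0
shift [ 0.5 -0.5  2.1] rot [ 0.  0. -0.] at [526.5 -54.   77.1] [3.141 0.    1.571] gap 45.1 F [ 0.3 -0.6 -2.5] t 11.65
```

```bash
python3 -m crank '[[35,0,0,1,0,0,0],[35,0,0,2,0,0,0],[35,0,0,2,0,0,0]]' 
python3 -m crank '[[49,0,0,0,0,0,0],[51,0,0,0,0,0,0],[55,0,0,0,0,0,0],[56,0,0,0,0,0,0],[56,0,0,0,0,0,0]]'
python3 -m crank '[[56,0,0,-8,0,0,0],[56,0,0,-30,0,0,0],[56,0,0,-75,0,0,0],[40,0,0,-120,0,0,0],[20,0,0,-140,0,0,0],[0,-150,0,-140,0,0,0],[0,-150,0,-140,0,0,0],[0,-150,0,-140,0,0,0],[0,-150,0,-140,0,0,0]]'
python3 - <<'E'
from h import *
p,d=grab('s3','scene');q,e=grab('t3','top')
for c,D in(('scene',d),('top',e)):
    P=cloud(c,D);Z=P[:,:,2]
    T=(P[:,:,0]>400)&(P[:,:,0]<720)&(P[:,:,1]<0)&(P[:,:,1]>-120)
    for lo,hi in((97,105),(105.2,112)):
        m=T&(Z>lo)&(Z<hi);print(c,m.sum(),np.median(Z[m]) if m.any() else 0,cv2.minAreaRect(P[m][:,:2].astype(np.float32)) if m.any() else 0)
cv2.imwrite('pics/c3.png',np.hstack([cv2.resize(p[145:265,140:335,::-1],(480,295),interpolation=2),cv2.resize(q[190:275,145:230,::-1],(295,295),interpolation=2)]))
E
```

```text
clock: 11.95
eef_pos: [526.6, -53.9, 75.7]
eef_rot: [3.141, 0.0, 1.571]
wrist_force: [-1.6, 0.4, 4.5]
finger_gap: 45.0
finger_force: 25.0
clock: 12.45
eef_pos: [526.4, -53.9, 74.9]
eef_rot: [-3.142, -0.0, 1.571]
wrist_force: [1.7, -0.3, -0.1]
finger_gap: 52.5
finger_force: 0.0
clock: 13.35
eef_pos: [525.6, -208.6, 215.2]
eef_rot: [-3.142, 0.001, 1.566]
wrist_force: [0.5, -0.1, -0.4]
finger_gap: 8.1
finger_force: 0.0
scene 593 102.10713704887758 ((571.1830444335938, -54.26457977294922), (137.5592498779297, 85.23741912841797), 0.16758692264556885)
scene 421 107.89770477437696 ((567.5558471679688, -57.808353424072266), (73.30497741699219, 130.60011291503906), 85.5617904663086)
top 482 102.07010363975257 ((587.0798950195312, -52.21058654785156), (84.53414154052734, 168.32298278808594), 88.41900634765625)
top 415 107.82437956755894 ((569.4613647460938, -52.5317497253418), (132.78916931152344, 82.1336441040039), 0.18270042538642883)
```

View pics/c3.png

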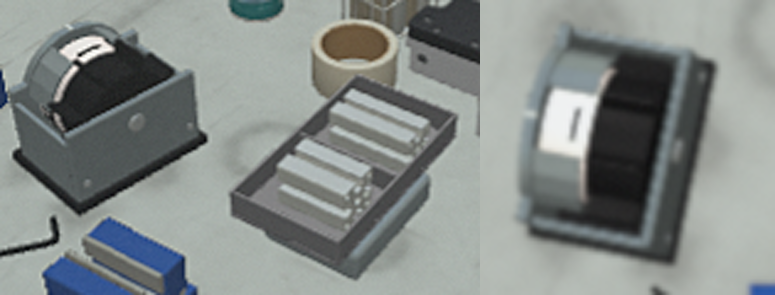

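Both shorts lie in their compartments, flat (crop (375,125) and (320,170)). The window shows a bar, apparently "1"; I zoom in on it and fit the timer pose.

Run:
```python
from h import *
ims=[]
for n,c in(('s3','scene'),('t3','top')):
    p,d=load(n);P=cloud(c,d);Z=P[:,:,2]
    W=(P[:,:,0]>380)&(P[:,:,0]<640)&(P[:,:,1]<310)&(P[:,:,1]>90)
    # right cheek top: z 89..98 and lowest-y side
    m=W&(Z>91)&(Z<97);q=P[m][:,:2]
    th=np.radians(-13)
    for _ in range(6):
        y=-np.sin(th)*q[:,0]+np.cos(th)*q[:,1]
        y0=np.percentile(y,3);s=q[abs(y-y0-3)<6]
        v=cv2.fitLine(s.astype(np.float32),cv2.DIST_HUBER,0,.01,.01).ravel();th=np.arctan(v[1]/v[0])
    xx=np.cos(th)*s[:,0]+np.sin(th)*s[:,1];yy=-np.sin(th)*s[:,0]+np.cos(th)*s[:,1]
    print(c,'cheek yaw deg',np.degrees(th),'n',len(s),'x\' range',np.percentile(xx,[1,99]),'y\'',np.percentile(yy,[2,50,98]))
    # bright drum at window and hood: saturation low
    h=W&(Z>112)
    X=np.cos(th)*P[:,:,0]+np.sin(th)*P[:,:,1];Y=-np.sin(th)*P[:,:,0]+np.cos(th)*P[:,:,1]
    print(' high y range',np.percentile(Y[h],[1,50,99]))
    dark=(p.max(2)<60)
    rb=h&dark;hd=h&~dark
    print(' ribs n',rb.sum(),'Y',np.percentile(Y[rb],[2,50,98]),'X',np.percentile(X[rb],[2,98]),'zmax',np.nanmax(Z[rb]),'hood Y',np.percentile(Y[hd],[2,98]),'X',np.percentile(X[hd],[2,98]))
    A=np.radians(-12)
    # cylinder centre along X from dark points with hood
    for nm,mm in(('ribs',W&dark&(Z>80)),('hood',W&~dark&(Z>100))):
        rr=np.hypot
        from scipy.optimize import least_squares
        f=lambda a:np.hypot(X[mm]-a[0],Z[mm]-70)-a[1]
        r=least_squares(f,[np.median(X[mm]),58],loss='soft_l1',f_scale=2);print(' ',nm,r.x)
    pl=dark&W&(Z>2)&(Z<25);print(' plate',pl.sum(),cv2.minAreaRect(P[pl][:,:2].astype(np.float32)))
    x0,y0=(170,150) if c=='scene' else (160,205)
    ims.append(cv2.resize(p[y0:y0+40,x0:x0+45,::-1],(390,350),interpolation=cv2.INTER_CUBIC))
cv2.imwrite('pics/c4.png',np.hstack(ims))
```

```text
scene cheek yaw deg -12.52061 n 155 x' range [394.49339875 536.36017691] y' [261.59470324 265.83502068 270.81651694]
 high y range [273.69517701 324.86656541 362.88372832]
 ribs n 319 Y [273.3403061  290.30612145 314.62760837] X [441.04841515 491.00117147] zmax 132.43139981366596 hood Y [313.70131146 362.37203944] X [426.90302475 501.85085541]
  ribs [468.04791236  49.21442111]
  hood [462.95473928  54.6172911 ]
 plate 348 ((494.1251220703125, 166.012939453125), (132.83587646484375, 186.7804412841797), 52.831947326660156)
top cheek yaw deg -12.376184 n 132 x' range [396.33617974 536.09887279] y' [259.40263176 263.22025547 267.34597238]
 high y range [271.48887046 324.60313511 361.53942887]
 ribs n 367 Y [271.10779517 290.49124865 311.38372095] X [441.15794065 493.61245641] zmax 135.51804361100108 hood Y [313.86342202 361.42799082] X [427.96937164 507.6272379 ]
  ribs [468.23219728  50.71261773]
  hood [467.34266401  56.34348859]
 plate 166 ((523.613525390625, 203.931884765625), (109.9638671875, 153.3004150390625), 77.06892395019531)
```

View pics/c4.png

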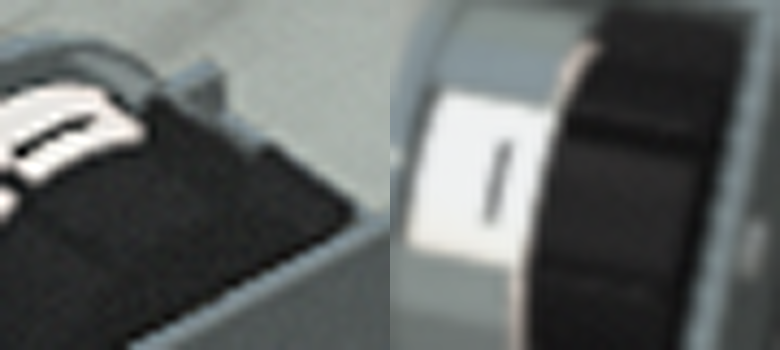

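The window shows "1", so three steps forward. Ribs fit X'=467, yaw -12.4°, and rib track ≈ world (519,183.5). Next, go above the start point, behind the rear rib.

```bash
python3 rel.py 477.8 192.6 200 2.925
```

```text
shift [397.  -49.   15.2] rot [ 0.    -0.    -1.356] at [ 526.1 -204.5  215.2] [-3.142 -0.     1.569] gap 1.4 F [0.7 0.6 0.7] t 13.45
```

```bash
python3 -m crank '[[0,40,-5,0,0,0,-0.13],[0,80,-10,0,0,0,-0.27],[0,120,-15,0,0,0,-0.4],[0,160,-20,0,0,0,-0.54],[0,200,-25,0,0,0,-0.68],[0,240,-30,0,0,0,-0.81],[0,280,-35,5,0,0,-0.95],[0,320,-40,10,0,0,-1.08],[0,360,-45,15,0,0,-1.22],[0,397,-49,15,0,0,-1.356]]'
python3 -m crank '[[0,0,0,0,0,0,0],[0,0,0,0,0,0,0]]'
python3 rel.py 477.8 192.6 124 2.925
```

```text
clock: 14.45
eef_pos: [475.7, 196.0, 199.9]
eef_rot: [-3.142, -0.0, 2.935]
wrist_force: [0.4, -1.0, -0.7]
finger_gap: 0.2
finger_force: 0.0
clock: 14.65
eef_pos: [476.5, 194.4, 200.2]
eef_rot: [3.142, 0.0, 2.929]
wrist_force: [0.6, -0.6, -0.9]
finger_gap: 0.4
finger_force: 0.0
shift [-1.6 -1.5 76.2] rot [0.    0.    0.004] at [476.5 194.4 200.2] [3.142 0.    2.929] gap 0.4 F [ 0.6 -0.6 -0.9] t 14.65
```

```bash
python3 -m crank '[[0,0,-1.5,30,0,0,0.004],[0,0,-1.5,55,0,0,0.004],[0,0,-1.5,68,0,0,0.004],[0,0,-1.5,76,0,0,0.004],[0,0,-1.5,76,0,0,0.004]]'
python3 -m crank '[[0,-6,0,0,0,0,0],[0,-12,0,0,0,0,0],[0,-18,0,0,0,0,0],[0,-18,0,0,0,0,0]]'
python3 -m crank '[[0,-5,0,0,0,0,0],[0,-10,0,0,0,0,0],[0,-15,0,0,0,0,0],[0,-20,0,0,0,0,0],[0,-23,0,0,0,0,0],[0,-23,0,0,0,0,0]]'
python3 -m crank '[[0,0,0,-15,0,0,0],[0,0,0,-30,0,0,0],[0,60,0,-60,0,0,0],[0,100,0,-60,0,0,0],[0,150,0,-60,0,0,0],[0,150,0,-60,0,0,0]]'
python3 - <<'E'
from h import *
p,d=grab('s5','scene');q,e=grab('t5','top')
cv2.imwrite('pics/c5.png',np.hstack([cv2.resize(p[145:205,150:225,::-1],(400,320),interpolation=2),cv2.resize(q[190:250,145:220,::-1],(400,320),interpolation=2)]))
E
```

```text
clock: 15.15
eef_pos: [477.0, 191.3, 123.8]
eef_rot: [-3.141, -0.0, 2.922]
wrist_force: [-0.4, -0.9, 0.1]
finger_gap: 0.2
finger_force: 0.0
clock: 15.55
eef_pos: [495.5, 187.5, 124.3]
eef_rot: [3.141, 0.001, 2.922]
wrist_force: [-0.7, -0.0, 0.6]
finger_gap: 0.4
finger_force: 0.3
clock: 16.15
eef_pos: [517.4, 182.6, 123.8]
eef_rot: [-3.142, 0.0, 2.922]
wrist_force: [-0.5, 0.2, 0.5]
finger_gap: 0.5
finger_force: 0.0
clock: 16.75
eef_pos: [367.1, 215.9, 184.3]
eef_rot: [3.141, 0.0, 2.925]
wrist_force: [1.2, 0.4, 0.6]
finger_gap: 0.2
finger_force: 0.0
```

View pics/c5.png

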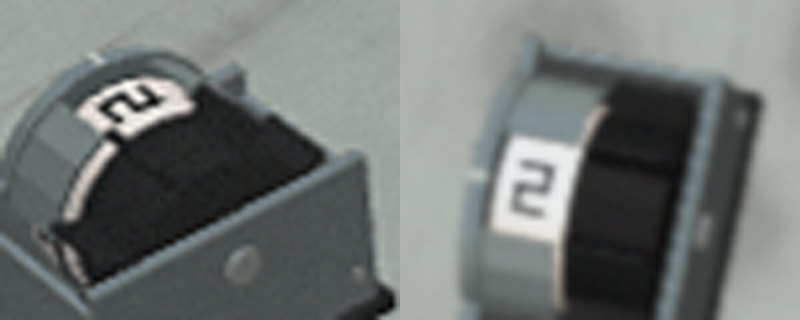

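The window now reads "2". One push is one step; do it twice more.

```bash
python3 -m crank '[[0,-45,0,0,0,0,0],[0,-90,0,0,0,0,0],[0,-109,0,10,0,0,0],[0,-109,0,35,0,0,0],[0,-109,0,52,0,0,0],[0,-109,0,60,0,0,0],[0,-109,0,60,0,0,0]]'
python3 -m crank '[[0,-6,0,0,0,0,0],[0,-12,0,0,0,0,0],[0,-18,0,0,0,0,0],[0,-23,0,0,0,0,0],[0,-28,0,0,0,0,0],[0,-33,0,0,0,0,0],[0,-38,0,0,0,0,0],[0,-41,0,0,0,0,0],[0,-41,0,0,0,0,0]]'
python3 -m crank '[[0,0,0,-15,0,0,0],[0,0,0,-30,0,0,0],[0,41,0,-30,0,0,0],[0,41,0,-30,0,0,0],[0,41,0,-15,0,0,0],[0,41,0,0,0,0,0],[0,41,0,0,0,0,0]]'
python3 -m crank '[[0,-6,0,0,0,0,0],[0,-12,0,0,0,0,0],[0,-18,0,0,0,0,0],[0,-23,0,0,0,0,0],[0,-28,0,0,0,0,0],[0,-33,0,0,0,0,0],[0,-38,0,0,0,0,0],[0,-41,0,0,0,0,0],[0,-41,0,0,0,0,0]]'
python3 -m crank '[[0,0,0,-15,0,0,0],[0,0,0,-30,0,0,0],[0,60,0,-60,0,0,0],[0,100,0,-60,0,0,0],[0,150,0,-60,0,0,0],[0,150,0,-60,0,0,0]]'
python3 - <<'E'
from h import *
p,d=grab('s6','scene');q,e=grab('t6','top')
cv2.imwrite('pics/c6.png',np.hstack([cv2.resize(p[145:265,150:340,::-1],(480,303),interpolation=2),cv2.resize(q[190:250,145:205,::-1],(303,303),interpolation=2)]))
E
```

```text
clock: 17.55
eef_pos: [477.3, 191.2, 122.9]
eef_rot: [-3.141, -0.002, 2.922]
wrist_force: [0.5, -0.9, 0.8]
finger_gap: 0.9
finger_force: 0.0
clock: 18.45
eef_pos: [517.4, 182.6, 123.8]
eef_rot: [-3.142, 0.0, 2.923]
wrist_force: [0.5, 0.2, -1.1]
finger_gap: 0.2
finger_force: 0.0
clock: 19.15
eef_pos: [476.4, 191.3, 122.4]
eef_rot: [-3.14, -0.002, 2.923]
wrist_force: [-0.8, -0.0, 1.1]
finger_gap: 0.4
finger_force: 0.0
clock: 20.05
eef_pos: [517.4, 182.6, 123.8]
eef_rot: [-3.142, -0.0, 2.923]
wrist_force: [0.8, -0.5, -0.6]
finger_gap: 0.4
finger_force: 0.0
clock: 20.65
eef_pos: [367.1, 215.9, 184.3]
eef_rot: [3.141, 0.0, 2.925]
wrist_force: [1.3, 0.5, -0.2]
finger_gap: 0.2
finger_force: 0.0
```

View pics/c6.png

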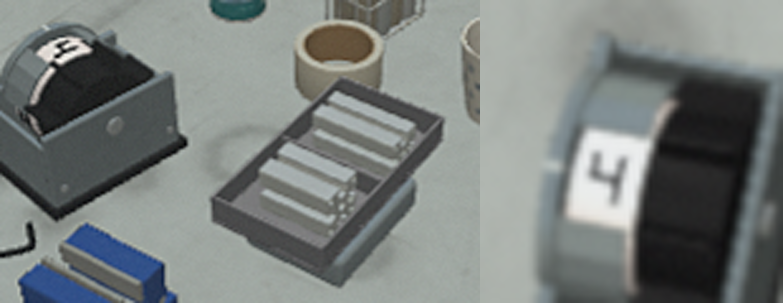

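The window shows "4" (crop (605,180)). The tray is level with both offcuts in, and the arm is clear.

```bash
python3 -m crank '[[0,0,0,0,0,0,0],[0,0,0,0,0,0,0],[0,0,0,0,0,0,0]]' >/dev/null; python3 -c "
from cell import manip; print(manip.sign_off())"
```

```text
the job is handed in; nothing more can be done
None
```

I handed the job in at about 21 s on the robot clock: both short offcuts lie flat in the level tray, one per compartment, the timer window shows 4, and I moved nothing else. No verdict came back from the sign-off.

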